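# Latch the food pan and present the probe over its port

### The arm

A 7-joint arm with a two-finger parallel gripper is mounted at the origin on the work surface; the furniture and walls round the work are solid. World frame = base frame: x ahead of the robot, y to its left, z up, the work surface at z = 0. Lengths are in m, angles in rad, forces in N, time in s.
With the tool pointing down it reaches from about 0.425 to 0.925 m from the base axis. Payload 6.8 kg.
Tool frame: the origin (TCP) lies at the very end of the fingers, on their centre line; the grasp point (between the pads) lies 19 mm behind it; z points along the fingers, y is the line along which they close (so a half turn about z gives the same grasp; the last joint's range is limited). The gripper opens to 85 mm and grips with 20 to 120 N. Pads are 22 mm wide; open, the fingers measure 114 mm over their backs; the gripper's body (76 mm by 85 mm) begins 54 mm behind the grasp point. The pads swing forward as they close: fully open they stand 13 mm farther back than shut.
Start: joints at [-1.225, 0.477, 0.022, 1.555, -0.011, 1.109, -0.083], TCP at [0.296, 0.607, 0.231] pointing down, gripper open.
Joint ranges: [-2.96, 2.96], [-0.34, 2.1], [-1.41, 1.46], [0.24, 2.44], [-1.37, 4.51], [0.17, 1.92], [-2.96, 2.96]. Speed limits (rad/s): [2.39, 2.39, 3.14, 3.14, 3.14, 3.14, 3.14].

### API

Orientations are given as a rotation vector (axis times angle).
In Python, from bench import get_obs, grab_frame, hand_in gives the robot as it stands.
- The arm moves only by the tool drive_tool, never from a script. Its argument "rows" is a list of rows, each an object with "offset": the shift along the tool's x, y, z as a fraction of full scale, a list of three; "rotation": the turn, a rotation vector about the tool's x, y, z as a fraction of full scale, a list of three; "claw": the opening, from 0 (shut) to 1 (fully open). In form: [{"offset": [tx, ty, tz], "rotation": [wx, wy, wz], "claw": claw}, ...]. A call has 1 to 20 rows; each row is the pose to reach, as a shift and turn from the pose commanded when the call began, along the tool's axes at that moment; what a row does not reach only later rows make up. Full scale, the value 1, is 0.15 m for a shift and 2 rad for a turn. A row lasts 1/12 s, in which the tool goes at most 41.7 mm and 7.16 degrees, less where a joint would pass 70% of its speed; a pose out of reach is approached as far as the arm can. A call with a number of a shift or a turn outside -1 to 1 is refused whole. A call with a gripper value outside its range is refused whole. The fingers move at their own pace and stop on an object; "force" is the grip in N (left out, the last holds). Time passes only in rows, so rows that repeat a pose let the fingers close. It gives the time, the measured TCP pose, the force, the opening and the grip force at its end, in the units of the state.
- get_obs(): the state, without advancing time (a new reading comes with each control period).
- grab_frame(name): name is "scene" or "top" or "wrist"; returns a dict with "frame" (480x640x3 uint8, red, green, blue), "z_map" (480x640 float32, m along the optical axis (not along the pixel's ray), 0 where there is no reading), "vfov" (degrees; the focal length in pixels is half the picture's height over the tangent of half this angle, whatever the lens; pixels are square), "cx", "cy" (the principal point, pixels), "D" ([k1, k2, p1, p2, k3] as OpenCV has them; the pictures are not rectified), "R" (3x3) and "t" (3): a world point X has camera coordinates R X + t. Camera axes: x right, y down, z forward; pixel columns grow to the right and rows downward; lengths in m; the calibration is good to about 2 mm. A picture is of the moment at which its call begins.
- hand_in(): hands the job in; it is judged then, once.
The state is a dict: "clock": time; "joints": joint angles; "qvel": joint speeds; "tau": joint torques, N m; "tcp_pos": TCP position; "orientation": TCP orientation; "contact_force": force on the tool from outside, world axes, zero at the start; "moment": the same for the moment, N m; "grip_width": finger opening in m; "gripper_force": force on a finger pad.
Only numpy, scipy, OpenCV 4.12 (cv2) and the standard library are available. Lean on these libraries where they do the work, as an engineer would, in place of code of your own. Each camera call takes 0.05 s, during which the arm holds its last target. There are 200 camera calls.

### The job

Get the steel food pan ready for its temperature check. First swing the latch bar on its lid round until it rests fully home in its catch; then draw the probe thermometer out of its sloping holder, turn it upright with the probe pointing straight down, and keep it raised with its tip centred over the lid's round port and a few centimetres above it, touching nothing but the gripper. Leave the bar latched, do not knock the cups and the timer about, and finish while still holding the thermometer there, quite still.

Things in the scene. Friction and masses are not known exactly. Their poses are not given: they have to be found in the camera images.
- food_pan: Lidded steel food pan fixed to the table, 166 x 206 mm (x, y) at the rim, 90 mm to the flat top of the lid; origin at the table under its centre, z up. Port and latch are on its lid; the latch's catch, a small dark bracket near the -y end, reaches 25 mm above the lid, 143 mm from the latch's pivot.
- port (a point): Centre of the mouth of the round black rubber port on the pan's lid (ring 30 mm across, hole about 15 mm); its mouth stands 4 mm above the lid, 94 mm above the table. Axes as the pan's; z up.
- latch (a joint): Angle of the flat steel latch bar that swings level over the lid (rad). 0: fully home in its catch, against its stop; it grows to at most 1.2 as the bar swings open, counter-clockwise seen from above. Light friction, no spring: it stays where it is left.
- latch_hinge (a point): On the latch bar's vertical pivot axis, 16 mm above the lid; the frame turns with the bar: z up, the bar runs along its -y. The bar is 142 mm long, 16 mm wide, its underside 6 mm and its top 11 mm above the lid.
- latch_knob (a point): Centre of the top face of the upright black finger knob near the bar's free end: diameter 14 mm, 25 mm tall above the bar, its top 36 mm above the lid. It lies 110 mm from the pivot along the bar.
- thermometer: Loose probe thermometer, 198 mm, about 60 g: white flat handle 85 mm long (x +14 to +99 mm), 26 wide (y), 16 thick (z 0 to 16), thin steel probe (x -99 to +14 mm at z 6 mm, 5 mm thick). Origin half way along, at the back face; x runs from probe to handle, z out of the display. Starts in the holder, sloping 45 degrees, handle up; it draws out along its own +x.
- probe_tip (a point): The free end of the thermometer's probe; the axes are the thermometer's.
- probe_holder: Steel holder fixed to the table; origin at the table under the mouth of its channel, z up. The channel rises at 45 degrees toward its own -x, to a mouth 105 mm up and 38 mm wide. It surrounds the probe for 92 mm; cheeks and a plate reach 20 mm past the mouth along the handle's lower end, the rest of the handle is free. Base plate 110 x 80 x 8 mm.
- cup_a: Small empty steel cup, 64 mm across, 36 mm high, loose; origin at the centre of its underside. To be left alone.
- cup_b: A second small steel cup, the same as the other. To be left alone.
- timer: Round twist timer, 66 mm across, 48 mm high, loose; origin at the centre of its underside. To be left alone.
There are look-alikes about, which are no part of the job. What is shaped like the probe_holder but green is not meant.

How it is judged:
By the outcome, as a careful person would: the job done as asked, in the order asked, and still so for the second after the job is handed in, while the arm keeps its last pose, push and grip.
It also fails if it takes over 58 s, if anything falls off the work surface, if the arm or the gripper's body presses on something with over 40 N, if the wrist force passes 120 N, or if a joint passes its speed limit or range.

## Working session

There is one attempt and no reset: what is moved stays moved. The work goes in short steps, Python scripts to look and compute and a tool call to move; the robot and the scene stay as the last step left them, time stands still between calls to the robot, and variables do not carry over. Pictures are saved under pics/ and viewed, at most 10 in all, crops included, and the job is handed in when it is done.

Besides the shell and the picture viewer there is one more tool, called after "Emit:" by a JSON object that holds its "api" and its "payload". drive_tool: Moves the arm, as the interface text tells. Its arguments: {"type":"object","properties":{"rows":{"type":"array","items":{"type":"object","properties":{"offset":{"type":"array","items":{"type":"number"}},"rotation":{"type":"array","items":{"type":"number"}},"claw":{"type":"number"}}}},"force":{"type":"number"}},"required":["rows"]}

```bash
mkdir -p pics; cat > h.py <<'E'
import numpy as np, cv2, pickle
from scipy.spatial.transform import Rotation as Ro
def K(f):
    F=240/np.tan(np.radians(f["vfov"])/2)
    return np.array([[F,0,f["cx"]],[0,F,f["cy"]],[0,0,1]])
def rays(f,px):
    px=np.array(px,float).reshape(-1,1,2)
    u=cv2.undistortPoints(px,K(f),np.array(f["D"],float)).reshape(-1,2)
    d=np.c_[u,np.ones(len(u))]@np.array(f["R"])
    return -np.array(f["R"]).T@np.array(f["t"]),d
def onplane(f,px,z):
    c,d=rays(f,px); return c+d*((z-c[2])/d[:,2])[:,None]
def cloud(f):
    v,u=np.mgrid[0:480,0:640]
    c,d=rays(f,np.stack([u,v],-1).reshape(-1,2))
    return (c+d*f["z_map"].reshape(-1,1)).reshape(480,640,3)
def proj(f,X):
    p,_=cv2.projectPoints(np.array(X,float).reshape(-1,3),cv2.Rodrigues(np.array(f["R"]))[0],np.array(f["t"],float),K(f),np.array(f["D"],float)); return p.reshape(-1,2)
def save(n,f): cv2.imwrite(f"pics/{n}.png",f["frame"][:,:,::-1])
def load(n): return pickle.load(open(n+".pkl","rb"))
E
python3 - <<'E'
from h import *
from bench import *
o=get_obs();print(o)
for n in ["scene","top"]:
    f=grab_frame(n);save(n,f);pickle.dump(f,open(n+".pkl","wb"));print(n,f["vfov"],f["D"],-np.array(f["R"]).T@np.array(f["t"]))
E
```

```text
{'clock': 0.0, 'joints': array([-1.225087  ,  0.47786559,  0.02232251,  1.55648807, -0.01150745,
        1.10930022, -0.08312969]), 'qvel': array([1.63524015e-05, 1.47972498e-03, 1.27788531e-03, 4.48326765e-04,
       6.32842573e-04, 9.02279271e-04, 7.91789583e-04]), 'tau': array([ 1.56475317e-04, -5.96471000e+01,  1.60806734e+00, -2.81188631e+01,
        1.25275698e-02,  9.50299582e-03,  2.82631220e-06]), 'tcp_pos': array([0.2956484 , 0.60612245, 0.23026602]), 'orientation': array([-7.06666527e-01, -3.06076790e+00,  2.99853999e-03]), 'contact_force': array([ 0.73665202, -0.48137096, -0.52252062]), 'moment': array([-0.00591945, -0.02393693,  0.05028237]), 'gripper_force': 0.0, 'grip_width': 0.08539138286551178}
scene 47.03489453615844 [-0.11511185  0.          0.          0.          0.        ] [-0.20217817 -0.62511068  0.78987453]
top 48.773055136488836 [0.04606455 0.         0.         0.         0.        ] [ 0.37882731 -0.03387712  1.17656558]
```

View pics/scene.png

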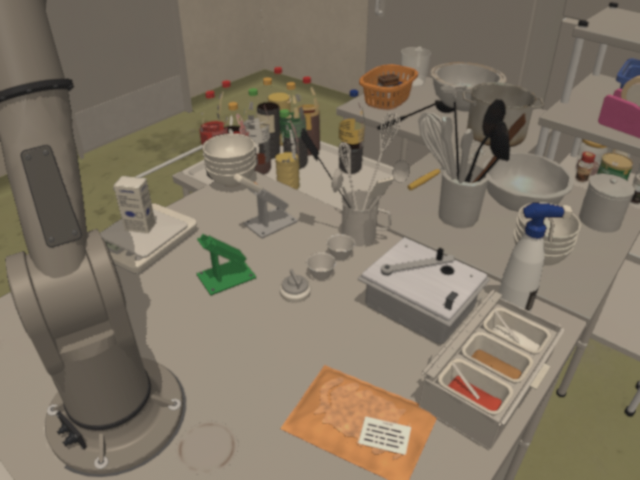

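View pics/top.png

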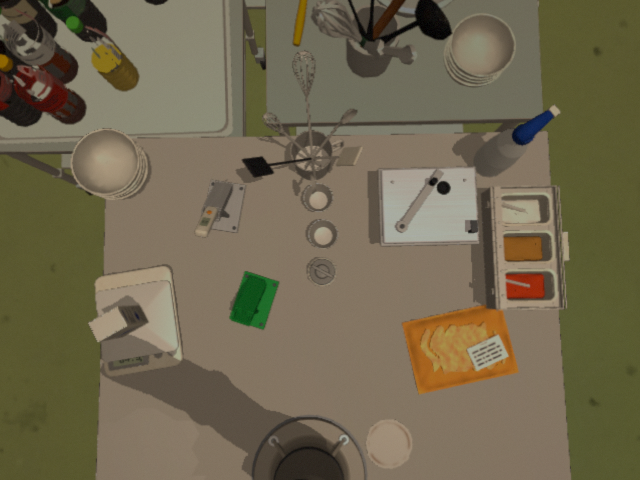

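The scene view shows the pan at about (425,285) with its bar, the green holder at (225,265), and the real holder with the white thermometer at (268,212). In the top view the pan is at (428,206), the bar runs from about (402,228) to (437,177), the port is at (443,187), the catch at (472,226) and the thermometer from (222,185) to (203,232). The cups are at (317,198) and (321,234), the timer at (321,271).

```bash
python3 - <<'E'
from h import *
from bench import *
f=load("top");s=load("scene");o=get_obs()
for g in(f,s): print(proj(g,[[0,0,0],o["tcp_pos"],[.5,0,0],[.5,.2,0]]).round())
print(f["R"])
P=cloud(f);np.set_printoptions(precision=4,suppress=True)
for n,(u,v) in dict(cornerTL=(383,172),pivot=(402,229),knob=(437,175),port=(443,187),catch=(472,226),lid=(440,225),thTop=(222,186),thBot=(203,232),hold=(235,215),cupA=(317,198),cupB=(321,234),timer=(321,271),table=(350,300)).items(): print(n,P[v,u])
# crops upscaled
a=cv2.resize(f["frame"][155:255,370:490],None,fx=5,fy=5,interpolation=cv2.INTER_CUBIC)
b=cv2.resize(f["frame"][165:255,180:255],None,fx=5,fy=5,interpolation=cv2.INTER_CUBIC)
im=np.zeros((500,600+375-180,3),np.uint8)
im=np.zeros((500,800,3),np.uint8);im[:500,:600]=a
b=cv2.resize(f["frame"][170:245,190:250],(200,250),interpolation=cv2.INTER_CUBIC);im[:250,600:]=b
b=cv2.resize(s["frame"][165:240,235:305],(200,215),interpolation=cv2.INTER_CUBIC);im[250:465,600:]=b
cv2.imwrite("pics/crop.png",im[:,:,::-1])
E
```

```text
[[308. 475.]
 [-51. 350.]
 [305. 240.]
 [215. 241.]]
[[115. 413.]
 [ 57. 133.]
 [305. 270.]
 [243. 235.]]
[[-1.61436935e-02 -9.99869671e-01 -1.49688643e-04]
 [-9.94363997e-01  1.60704887e-02 -1.04794942e-01]
 [ 1.04783690e-01 -1.54293243e-03 -9.94493840e-01]]
cornerTL [ 0.6305 -0.1671  0.0917]
pivot [ 0.509  -0.2014  0.1014]
knob [ 0.6203 -0.2773  0.0998]
port [ 0.5966 -0.2906  0.0915]
catch [ 0.5112 -0.3402  0.1144]
lid [ 0.5171 -0.2811  0.0927]
thTop [0.6135 0.1748 0.0569]
thBot [0.5013 0.1901 0.1679]
hold [0.5576 0.1548 0.0086]
cupA [ 0.5942 -0.0282  0.0026]
cupB [ 0.5124 -0.0359  0.0051]
timer [ 0.4283 -0.0346  0.0458]
table [ 0.3654 -0.0975  0.0012]
```

View pics/crop.png

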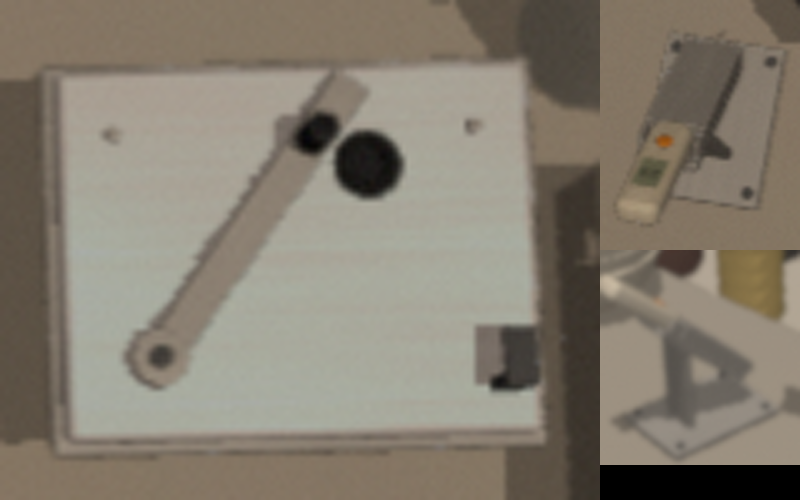

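The crop shows the pivot at about (402,226), the knob at about (434,181), the port at about (443.8,187.8) and the catch at (465–478,220–232). The thermometer's white handle lies at the upper left of its holder, sloping toward the robot.

```bash
python3 - <<'E'
from h import *
np.set_printoptions(precision=4,suppress=True)
f=load("top");s=load("scene");P=cloud(f);S=cloud(s)
print("pivot",onplane(f,[402,226.2],.106),"knob",onplane(f,[434,180.6],.126),"port",onplane(f,[443.8,187.8],.094))
print("port dark mask")
g=f["frame"].max(2);m=np.zeros_like(g);m[170:206,425:456]=(g[170:206,425:456]<45)
n,l,st,c=cv2.connectedComponentsWithStats(m)
for i in range(1,n):
    if st[i,4]>15: print(st[i],c[i],onplane(f,c[i],.094),onplane(f,c[i],.126))
print("catch",onplane(f,[[465,220],[478,220],[465,232.5],[478,232.5]],.112))
# lid rectangle corners at .09
print("lid corners",onplane(f,[[382.5,170],[474.5,167.5],[478,241.5],[384.5,243]],.088))
# handle
for nm,fr,Q,(x0,x1,y0,y1) in(("top",f,P,(190,250,170,245)),("scene",s,S,(225,300,165,240))):
    hsv=cv2.cvtColor(fr["frame"],cv2.COLOR_RGB2HSV)
    sub=np.zeros((480,640),bool);sub[y0:y1,x0:x1]=1
    x=Q[...,0];y=Q[...,1];z=Q[...,2]
    m=sub&(z>.10)&(fr["frame"][...,0].astype(int)>(120))&(x<.56)
    q=Q[m];print(nm,len(q),q.min(0),q.max(0),q.mean(0))
    c=q.mean(0);u,sv,v=np.linalg.svd(q-c);print(sv/np.sqrt(len(q)),v)
    w=cv2.minAreaRect(np.argwhere(m)[:,::-1].astype(np.float32));print(w)
# holder plate screw holes etc : low points
hs=(P[...,2]>.003)&(P[...,2]<.015);hs[:170]=0;hs[245:]=0;hs[:,:190]=0;hs[:,255:]=0
print("plate",cv2.minAreaRect((P[hs][:,:2]*1000).astype(np.float32)))
# obstacles
A=np.vstack([P.reshape(-1,3),S.reshape(-1,3)])
H,_,_=np.histogram2d([0],[0],bins=1)
xs=np.arange(.2,.85,.05);ys=np.arange(.65,-.5,-.05)
print("cols y",ys.round(2))
for x in xs[::-1]:
    print("%.2f"%x,[int(1000*max(A[(abs(A[:,0]-x)<.025)&(abs(A[:,1]-y)<.025)&(A[:,2]<.6),2],default=0)) for y in ys])
E
```

```text
pivot [[ 0.5142 -0.2009  0.106 ]] knob [[ 0.6031 -0.2649  0.126 ]] port [[ 0.5944 -0.2916  0.094 ]]
port dark mask
[429 178   8   7  37] [432.8108 181.1081] [[ 0.6089 -0.2695  0.094 ]] [[ 0.6021 -0.2625  0.126 ]]
[438 182  12  12 111] [443.045  187.3784] [[ 0.5953 -0.2901  0.094 ]] [[ 0.5889 -0.2825  0.126 ]]
catch [[ 0.524  -0.3274  0.112 ]
 [ 0.5235 -0.3535  0.112 ]
 [ 0.4985 -0.3263  0.112 ]
 [ 0.4981 -0.3523  0.112 ]]
lid corners [[ 0.6357 -0.1667  0.088 ]
 [ 0.6374 -0.3584  0.088 ]
 [ 0.4822 -0.3586  0.088 ]
 [ 0.4821 -0.1665  0.088 ]]
top 289 [ 0.3788 -0.0339  0.1141] [0.5587 0.2073 1.1766] [0.5162 0.1792 0.1977]
[0.229  0.0194 0.0063] [[ 0.1422  0.2081 -0.9677]
 [ 0.9015 -0.4309  0.0398]
 [-0.4088 -0.8781 -0.2488]]
((215.78086853027344, 210.23231506347656), (49.68904495239258, 61.533180236816406), 15.154067993164062)
scene 235 [-0.2022 -0.6251  0.1086] [0.5589 0.2067 0.7899] [0.4666 0.1255 0.1905]
[0.3272 0.0197 0.0052] [[ 0.5725  0.6394 -0.5133]
 [-0.419   0.7663  0.4871]
 [-0.7048  0.0637 -0.7066]]
((257.8223571777344, 205.03189086914062), (64.24651336669922, 61.058010101318
[... 816 characters left out ...]
 0, 5, 8, 5, 5, 9, 152, 129, 6, 8, 222, 214, 9, 95, 106, 106, 96, 95, 102, 75]
0.50 [0, 0, 0, 0, 6, 8, 6, 7, 6, 172, 13, 7, 6, 42, 40, 7, 95, 110, 96, 97, 120, 100, 79]
0.45 [0, 0, 0, 0, 33, 35, 36, 34, 8, 7, 11, 11, 7, 54, 55, 7, 77, 78, 81, 80, 82, 99, 78]
0.40 [0, 0, 0, 0, 45, 46, 45, 47, 6, 6, 92, 90, 16, 43, 52, 8, 8, 7, 7, 7, 8, 99, 77]
0.35 [0, 0, 540, 0, 44, 170, 170, 46, 31, 6, 124, 124, 13, 9, 7, 7, 6, 6, 6, 14, 18, 99, 88]
0.30 [0, 0, 547, 548, 43, 170, 170, 46, 44, 6, 116, 118, 7, 7, 7, 6, 7, 14, 27, 28, 29, 30, 12]
0.25 [0, 0, 0, 0, 42, 44, 46, 45, 44, 7, 8, 7, 7, 6, 5, 7, 6, 9, 27, 28, 30, 30, 24]
0.20 [0, 0, 0, 0, 5, 36, 30, 7, 7, 5, 7, 6, 6, 8, 6, 7, 6, 7, 25, 28, 27, 25, 15]
```

Emit:
{"api": "drive_tool", "payload": {"rows": [{"offset": [0,0,-0.5],"rotation": [0,0,0],"claw": 0},{"offset": [0,0,-1],"rotation": [0,0,0],"claw": 0},{"offset": [0,0,-1],"rotation": [0,0,0],"claw": 0},{"offset": [0,0,-1],"rotation": [0,0,0],"claw": 0},{"offset": [0,0,-1],"rotation": [0,0,0],"claw": 0},{"offset": [-1,-1,-1],"rotation": [0,0,0.558],"claw": 0},{"offset": [-1,-1,-1],"rotation": [0,0,0.558],"claw": 0},{"offset": [-1,-1,-1],"rotation": [0,0,0.558],"claw": 0},{"offset": [-1,-1,-1],"rotation": [0,0,0.558],"claw": 0},{"offset": [-1,-1,-1],"rotation": [0,0,0.558],"claw": 0},{"offset": [-1,-1,-1],"rotation": [0,0,0.558],"claw": 0},{"offset": [-1,-1,-1],"rotation": [0,0,0.558],"claw": 0},{"offset": [-1,-1,-1],"rotation": [0,0,0.558],"claw": 0},{"offset": [-1,-1,-1],"rotation": [0,0,0.558],"claw": 0},{"offset": [-1,-1,-1],"rotation": [0,0,0.558],"claw": 0},{"offset": [-1,-1,-1],"rotation": [0,0,0.558],"claw": 0},{"offset": [-1,-1,-1],"rotation": [0,0,0.558],"claw": 0},{"offset": [-1,-1,-1],"rotation": [0,0,0.558],"claw": 0}]}}

```text
clock: 1.6
tcp_pos: [0.3649, 0.4061, 0.381]
orientation: [2.218, 2.225, -0.001]
contact_force: [0.6, 0.2, 0.2]
grip_width: 0.0004
gripper_force: 0.0
```

```bash
cat >> h.py <<'E'
def rel(o,p,R=None):
    """offset and rotation fractions from the present pose to world pose p,R"""
    R0=Ro.from_rotvec(o["orientation"]);off=R0.inv().apply(np.array(p)-o["tcp_pos"])/.15
    r=(R0.inv()*R).as_rotvec()/2 if R is not None else np.zeros(3)
    return off.round(3),r.round(3)
E
python3 - <<'E'
from h import *
np.set_printoptions(precision=4,suppress=True)
for nm,(x0,x1,y0,y1) in(("top",(190,250,170,245)),("scene",(225,300,165,240))):
    fr=load(nm);Q=cloud(fr);F=fr["frame"].astype(int)
    sub=np.zeros((480,640),bool);sub[y0:y1,x0:x1]=1
    m=sub&(fr["z_map"]>0)&(Q[...,2]>.10)&(Q[...,2]<.25)&(F[...,0]>120)&(Q[...,0]<.57)&(Q[...,0]>.45)
    q=Q[m];c=np.median(q,0);u,sv,v=np.linalg.svd(q-c,full_matrices=False)
    print(nm,len(q),q.min(0),q.max(0),c,sv/np.sqrt(len(q)));print(v)
    z=m.astype(np.uint8);print(cv2.minAreaRect(np.argwhere(m)[:,::-1].astype(np.float32)))
f=load("top");Q=cloud(f)
hs=(Q[...,2]>.0105)&(Q[...,2]<.03)&(f["z_map"]>0);hs[:170]=0;hs[250:]=0;hs[:,:190]=0;hs[:,255:]=0
z=cv2.morphologyEx(hs.astype(np.uint8),cv2.MORPH_OPEN,np.ones((3,3)))
print("plate",z.sum(),cv2.minAreaRect((Q[z>0][:,:2]*1000).astype(np.float32)))
g=f["frame"].max(2)
print("screws",onplane(f,[[190+77/200*60,170+47/250*75],[190+170/200*60,170+62/250*75],[190+147/200*60,170+192/250*75]],.008))
E
```

```text
top 275 [0.494  0.1746 0.1141] [0.5587 0.2073 0.172 ] [0.5159 0.1896 0.1558] [0.0296 0.0071 0.0034]
[[-0.7402  0.1197  0.6616]
 [-0.128  -0.9911  0.0361]
 [-0.6601  0.058  -0.749 ]]
((204.93299865722656, 220.9742431640625), (12.779653549194336, 32.595298767089844), 21.037511825561523)
scene 220 [0.4907 0.1674 0.1004] [0.5693 0.2067 0.1714] [0.5186 0.1819 0.1455] [0.0263 0.0067 0.0055]
[[ 0.6871 -0.1925 -0.7006]
 [ 0.0244  0.9698 -0.2425]
 [-0.7261 -0.1495 -0.6711]]
((250.30120849609375, 184.96754455566406), (36.930946350097656, 9.863265037536621), 35.83765411376953)
plate 0 ((0.0, 0.0), (0.0, 0.0), 0.0)
screws [[0.6284 0.2038 0.008 ]
 [0.6172 0.1415 0.008 ]
 [0.5295 0.1569 0.008 ]]
```

Emit:
{"api": "drive_tool", "payload": {"rows": [{"offset": [-1,0.6,0],"rotation": [0,0,0],"claw": 0},{"offset": [-1,0.6,0],"rotation": [0,0,0],"claw": 0},{"offset": [-1,0.6,0],"rotation": [0,0,0],"claw": 0},{"offset": [-1,0.6,0],"rotation": [0,0,0],"claw": 0},{"offset": [-1,0.6,0],"rotation": [0,0,0],"claw": 0},{"offset": [-1,0.6,0],"rotation": [0,0,0],"claw": 0}]}}

```text
clock: 2.1
tcp_pos: [0.4572, 0.2522, 0.3816]
orientation: [2.226, 2.215, 0.001]
contact_force: [-0.7, 0.5, 0.3]
grip_width: 0.0001
gripper_force: 0.0
```

Emit:
{"api": "drive_tool", "payload": {"rows": [{"offset": [-1,0.35,0],"rotation": [0,0,0],"claw": 0},{"offset": [-1,0.35,0],"rotation": [0,0,0],"claw": 0},{"offset": [-1,0.35,0],"rotation": [0,0,0],"claw": 0},{"offset": [-1,0.35,0],"rotation": [0,0,0],"claw": 0},{"offset": [-1,0.35,0],"rotation": [0,0,0],"claw": 0},{"offset": [-1,0.35,0],"rotation": [0,0,0],"claw": 0}]}}

```text
clock: 2.6
tcp_pos: [0.508, 0.1054, 0.3814]
orientation: [-2.223, -2.22, -0.0]
contact_force: [0.2, 0.2, 0.4]
grip_width: -0.0002
gripper_force: 0.0
```

Emit:
{"api": "drive_tool", "payload": {"rows": [{"offset": [-1,0.3,0],"rotation": [0,0,0],"claw": 0},{"offset": [-1,0.3,0],"rotation": [0,0,0],"claw": 0},{"offset": [-1,0.3,0],"rotation": [0,0,0],"claw": 0},{"offset": [-1,0.3,0],"rotation": [0,0,0],"claw": 0},{"offset": [-1,0.3,0],"rotation": [0,0,0],"claw": 0},{"offset": [-1,0.3,0],"rotation": [0,0,0],"claw": 0}]}}

```text
clock: 3.1
tcp_pos: [0.5533, -0.0432, 0.381]
orientation: [-2.22, -2.222, 0.0]
contact_force: [0.0, 0.9, -0.7]
grip_width: -0.0001
gripper_force: 0.0
```

Emit:
{"api": "drive_tool", "payload": {"rows": [{"offset": [-1,0.3,0],"rotation": [0,0,0],"claw": 0},{"offset": [-1,0.3,0],"rotation": [0,0,0],"claw": 0},{"offset": [-1,0.3,0],"rotation": [0,0,0],"claw": 0},{"offset": [-1,0.3,0],"rotation": [0,0,0],"claw": 0},{"offset": [-1,0.3,0],"rotation": [0,0,0],"claw": 0},{"offset": [-1,0.3,0],"rotation": [0,0,0],"claw": 0},{"offset": [-1,0.3,0],"rotation": [0,0,0],"claw": 0}]}}

```text
clock: 3.68
tcp_pos: [0.599, -0.1902, 0.3806]
orientation: [-2.214, -2.226, -0.001]
contact_force: [0.8, 0.9, 0.7]
grip_width: -0.0
gripper_force: 0.0
```

```bash
python3 - <<'E'
from h import *
from bench import *
o=get_obs();f=grab_frame("wrist");pickle.dump(f,open("w1.pkl","wb"));save("w1",f)
print(o["joints"],o["tcp_pos"],rel(o,[.638,-.264,.107],Ro.from_matrix([[0,1,0],[1,0,0],[0,0,-1]])))
print(proj(f,[[.514,-.201,.106],[.602,-.264,.126],[.595,-.291,.094],[.511,-.344,.115]]))
E
```

```text
[-0.28654256  0.34856336  0.68220555  1.50431969 -0.22312915  1.36885456
  0.41672748] [ 0.59897084 -0.19020736  0.38055438] (array([-0.497,  0.259,  1.823]), array([-0.   , -0.001,  0.003]))
[[251.05813082 203.04407813]
 [326.86658582 260.48957123]
 [321.01071499 270.85531798]
 [254.13395667 315.85879982]]
```

View pics/w1.png

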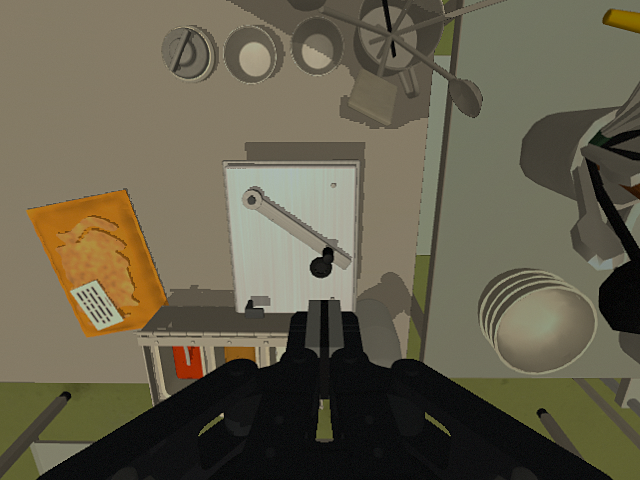

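The wrist view shows the pivot at about (252,199), the knob top at (328,254), the port at (321,267) and the catch at (256,308). That's about 4 px off my prediction, so I'll recheck with the arm settled.

```bash
python3 - <<'E'
from h import *
from bench import *
np.set_printoptions(precision=4,suppress=True)
o=get_obs();f=grab_frame("wrist");print(o["tcp_pos"],abs(o["qvel"]).max(),f["vfov"],f["D"],-np.array(f["R"]).T@f["t"])
t=load("top")
def blobs(f,box,th):
    g=cv2.GaussianBlur(f["frame"].max(2),(0,0),.7);m=np.zeros_like(g);x0,x1,y0,y1=box;m[y0:y1,x0:x1]=g[y0:y1,x0:x1]<th
    n,l,st,c=cv2.connectedComponentsWithStats(m);return [(st[i].tolist(),c[i]) for i in range(1,n) if st[i,4]>20]
for b in blobs(f,(240,345,185,290),60): print(b,onplane(f,b[1],.094),onplane(f,b[1],.126))
print(onplane(f,[252.5,199.5],.106),onplane(f,[328,254],.126),onplane(f,[321,267],.094))
# landmark check on table plane/lid: lid corners wrist
print("lid",onplane(f,[[226,164],[354,163],[357,312],[234,312]],.088))
# closest approach of wrist & top rays for port
def tri(p,q):
    c1,d1=rays(f,p);c2,d2=rays(t,q);d1=d1[0];d2=d2[0]
    A=np.c_[d1,-d2];s=np.linalg.lstsq(A,c2-c1,rcond=None)[0];return c1+d1*s[0],c2+d2*s[1]
print("port tri",tri([321,267],[443.4,187.6]));print("piv tri",tri([252.5,199.5],[402,226.2]))
P=cloud(f);print("depth port",P[267,321],"lid",P[220,330],"pivot",P[199,252])
E
```

```text
[ 0.5989 -0.19    0.3807] 0.009456377078107757 66.24653673718618 [-0.0101  0.      0.      0.      0.    ] [ 0.598  -0.1047  0.5229]
([310, 247, 24, 31, 467], array([322.4283, 263.4668])) [[ 0.5968 -0.2807  0.094 ]] [[ 0.5969 -0.2676  0.126 ]]
[[ 0.5159 -0.1967  0.106 ]] [[ 0.6033 -0.2558  0.126 ]] [[ 0.5951 -0.2856  0.094 ]]
lid [[ 0.4838 -0.1587  0.088 ]
 [ 0.6331 -0.1568  0.088 ]
 [ 0.6434 -0.3531  0.088 ]
 [ 0.4787 -0.3541  0.088 ]]
port tri (array([ 0.595 , -0.2911,  0.0809]), array([ 0.5972, -0.2937,  0.0819]))
piv tri (array([ 0.5144, -0.1984,  0.0982]), array([ 0.5151, -0.202 ,  0.0989]))
depth port [ 0.595  -0.287   0.0905] lid [ 0.6059 -0.2256  0.0885] pivot [ 0.5152 -0.1963  0.1052]
```

Emit:
{"api": "drive_tool", "payload": {"rows": [{"offset": [-0.47,0.27,0],"rotation": [0,0,0],"claw": 0},{"offset": [-0.47,0.27,0],"rotation": [0,0,0],"claw": 0},{"offset": [-0.47,0.27,0.9],"rotation": [0,0,0],"claw": 0},{"offset": [-0.47,0.27,0.9],"rotation": [0,0,0],"claw": 0},{"offset": [-0.47,0.27,0.9],"rotation": [0,0,0],"claw": 0},{"offset": [-0.47,0.27,0.9],"rotation": [0,0,0],"claw": 0},{"offset": [-0.47,0.27,0.9],"rotation": [0,0,0],"claw": 0}]}}

```text
clock: 4.37
tcp_pos: [0.6375, -0.2607, 0.2429]
orientation: [-2.212, -2.221, 0.003]
contact_force: [0.6, 0.6, 0.5]
grip_width: -0.0004
gripper_force: 0.0
```

Emit:
{"api": "drive_tool", "payload": {"rows": [{"offset": [0,0,0.25],"rotation": [0,0,0],"claw": 0},{"offset": [0,0,0.5],"rotation": [0,0,0],"claw": 0},{"offset": [0,0,0.7],"rotation": [0,0,0],"claw": 0},{"offset": [0,0,0.85],"rotation": [0,0,0],"claw": 0},{"offset": [0,0,0.92],"rotation": [0,0,0],"claw": 0},{"offset": [0,0,0.92],"rotation": [0,0,0],"claw": 0},{"offset": [0,0,0.92],"rotation": [0,0,0],"claw": 0}]}}

```text
clock: 4.95
tcp_pos: [0.6403, -0.2643, 0.1108]
orientation: [2.217, 2.221, 0.002]
contact_force: [-0.3, 0.3, 0.7]
grip_width: 0.0001
gripper_force: 0.0
```

```bash
python3 - <<'E'
from h import *
from bench import *
o=get_obs();print(o["tcp_pos"],o["contact_force"])
p=np.array([.515,-.199])
for th in np.linspace(.95,0,8):
    k=p+.11*np.array([np.sin(th),-np.cos(th)]);print(round(th,2),rel(o,[k[0]+.0215,k[1],.107])[0])
t=grab_frame("top");s=grab_frame("scene");pickle.dump(t,open("t2.pkl","wb"));pickle.dump(s,open("s2.pkl","wb"))
a=cv2.resize(s["frame"][210:340,350:500],(600,520),interpolation=cv2.INTER_CUBIC)
print(proj(s,[o["tcp_pos"],[.602,-.262,.126],[.595,-.289,.094]]))
cv2.imwrite("pics/s2.png",a[:,:,::-1])
E
```

```text
[ 0.64031751 -0.2643276   0.11078002] [-0.27058541  0.33552671  0.65926441]
0.95 [ 0.009 -0.096  0.025]
0.81 [-0.068 -0.159  0.025]
0.68 [-0.135 -0.232  0.025]
0.54 [-0.192 -0.314  0.024]
0.41 [-0.237 -0.402  0.024]
0.27 [-0.27  -0.496  0.024]
0.14 [-0.29  -0.593  0.024]
0.0 [-0.297 -0.693  0.023]
[[448.58393093 247.22283278]
 [439.06456439 249.80301076]
 [447.09348891 269.72228665]]
```

View pics/s2.png

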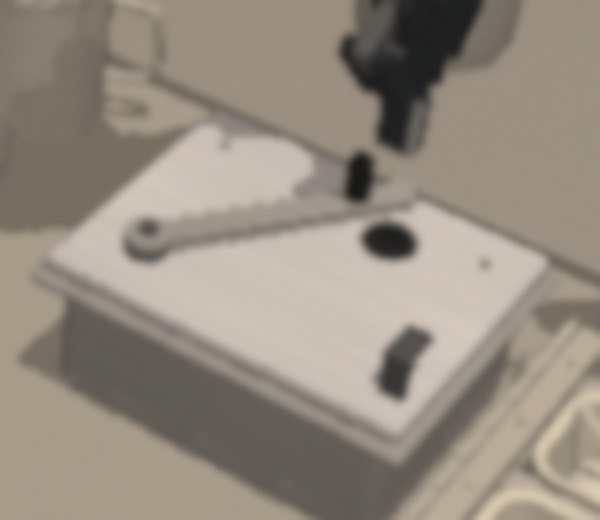

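Port at crop (389,241) → px (447.3,270.3), and fingertips at px (449.5,248). Both agree with the port at (0.595,-0.289) and with the measured TCP. Next I push the knob along its arc.

Emit:
{"api": "drive_tool", "payload": {"rows": [{"offset": [0,-0.06,0],"rotation": [0,0,0],"claw": 0},{"offset": [0,-0.1,0],"rotation": [0,0,0],"claw": 0},{"offset": [-0.035,-0.13,0],"rotation": [0,0,0],"claw": 0},{"offset": [-0.07,-0.16,0],"rotation": [0,0,0],"claw": 0},{"offset": [-0.1,-0.195,0],"rotation": [0,0,0],"claw": 0},{"offset": [-0.135,-0.23,0],"rotation": [0,0,0],"claw": 0},{"offset": [-0.165,-0.27,0],"rotation": [0,0,0],"claw": 0},{"offset": [-0.19,-0.31,0],"rotation": [0,0,0],"claw": 0},{"offset": [-0.215,-0.355,0],"rotation": [0,0,0],"claw": 0},{"offset": [-0.235,-0.4,0],"rotation": [0,0,0],"claw": 0},{"offset": [-0.25,-0.45,0],"rotation": [0,0,0],"claw": 0},{"offset": [-0.265,-0.5,0],"rotation": [0,0,0],"claw": 0},{"offset": [-0.275,-0.54,0],"rotation": [0,0,0],"claw": 0},{"offset": [-0.28,-0.58,0],"rotation": [0,0,0],"claw": 0},{"offset": [-0.28,-0.61,0],"rotation": [0,0,0],"claw": 0},{"offset": [-0.28,-0.64,0],"rotation": [0,0,0],"claw": 0},{"offset": [-0.28,-0.66,0],"rotation": [0,0,0],"claw": 0},{"offset": [-0.28,-0.66,0],"rotation": [0,0,0],"claw": 0}]}}

```text
clock: 6.55
tcp_pos: [0.5389, -0.306, 0.1083]
orientation: [-2.22, -2.222, 0.0]
contact_force: [0.5, -1.0, 0.8]
grip_width: 0.0001
gripper_force: 0.0
```

Emit:
{"api": "drive_tool", "payload": {"rows": [{"offset": [0,-0.007,0],"rotation": [0,0,0],"claw": 0},{"offset": [0,-0.014,0],"rotation": [0,0,0],"claw": 0},{"offset": [0,-0.021,0],"rotation": [0,0,0],"claw": 0},{"offset": [0,-0.028,0],"rotation": [0,0,0],"claw": 0},{"offset": [0,-0.028,0],"rotation": [0,0,0],"claw": 0}]}}

```text
clock: 6.97
tcp_pos: [0.5355, -0.3061, 0.1083]
orientation: [2.22, 2.223, 0.0]
contact_force: [-0.3, 0.7, 0.4]
grip_width: 0.0004
gripper_force: 0.1
```

Emit:
{"api": "drive_tool", "payload": {"rows": [{"offset": [0,-0.007,0],"rotation": [0,0,0],"claw": 0},{"offset": [0,-0.014,0],"rotation": [0,0,0],"claw": 0},{"offset": [0,-0.014,0],"rotation": [0,0,0],"claw": 0}]}}

```text
clock: 7.22
tcp_pos: [0.5352, -0.3061, 0.1085]
orientation: [2.217, 2.221, 0.002]
contact_force: [5.8, -1.7, -3.2]
grip_width: 0.0003
gripper_force: 2.7
```

Emit:
{"api": "drive_tool", "payload": {"rows": [{"offset": [0,-0.01,0],"rotation": [0,0,0],"claw": 0},{"offset": [0,-0.02,0],"rotation": [0,0,0],"claw": 0},{"offset": [0,-0.02,0],"rotation": [0,0,0],"claw": 0},{"offset": [0,-0.02,0],"rotation": [0,0,0],"claw": 0}]}}

```text
clock: 7.55
tcp_pos: [0.5348, -0.3061, 0.1088]
orientation: [2.213, 2.22, 0.005]
contact_force: [11.8, -2.2, -7.6]
grip_width: -0.0003
gripper_force: 5.9
```

```bash
python3 - <<'E'
from h import *
from bench import *
o=get_obs();print(o["tcp_pos"],o["contact_force"])
t=grab_frame("top");s=grab_frame("scene");w=grab_frame("wrist")
im=np.zeros((600,800,3),np.uint8)
im[:400,:480]=cv2.resize(t["frame"][155:255,370:490],(480,400),interpolation=cv2.INTER_CUBIC)
im[:320,480:]=cv2.resize(s["frame"][240:320,380:460],(320,320),interpolation=cv2.INTER_CUBIC)
im[400:600,:480]=cv2.resize(w["frame"][100:300,160:640],(480,200))
cv2.imwrite("pics/l1.png",im[:,:,::-1])
E
```

```text
[ 0.53476441 -0.30605179  0.10880788] [11.82086733 -2.18399693 -7.63049471]
```

View pics/l1.png

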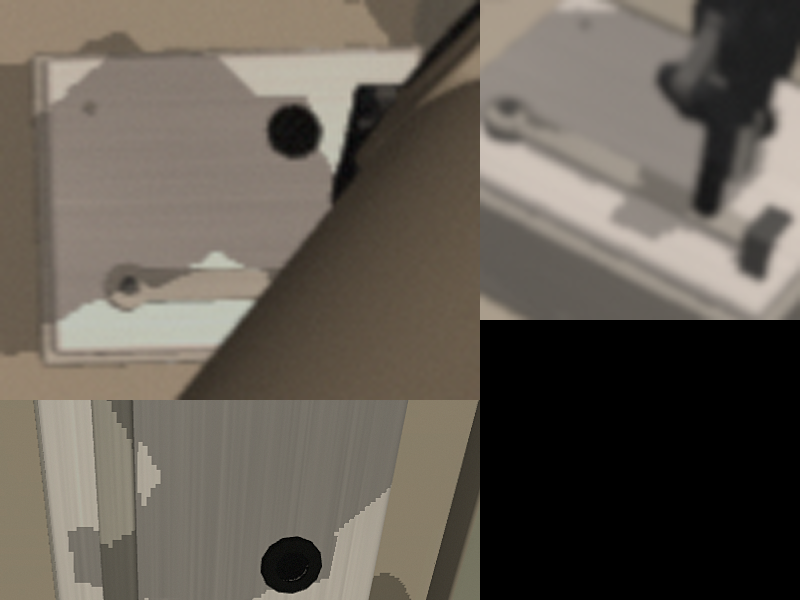

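The bar end sits inside the catch bracket (scene crop around (765,240)). The push force rose to 12 N with no further motion, so it is against its stop. Next I back off, rise and travel to the holder.

Emit:
{"api": "drive_tool", "payload": {"rows": [{"offset": [0,0.06,0],"rotation": [0,0,0],"claw": 0},{"offset": [0,0.14,0],"rotation": [0,0,0],"claw": 0},{"offset": [0,0.14,-0.25],"rotation": [0,0,0],"claw": 0},{"offset": [0,0.14,-0.5],"rotation": [0,0,0],"claw": 0},{"offset": [0,0.14,-1],"rotation": [0,0,0],"claw": 0.3},{"offset": [0,0.14,-1],"rotation": [0,0,0],"claw": 0.3},{"offset": [0,0.14,-1],"rotation": [0,0,0],"claw": 0.3}]}}

```text
clock: 8.28
tcp_pos: [0.5537, -0.309, 0.2657]
orientation: [2.214, 2.214, 0.006]
contact_force: [0.2, -0.7, 0.5]
grip_width: 0.0255
gripper_force: 0.0
```

Emit:
{"api": "drive_tool", "payload": {"rows": [{"offset": [0.5,0,-0.85],"rotation": [0,0,0],"claw": 0.6},{"offset": [0.5,0,-0.85],"rotation": [0,0,0],"claw": 0.6},{"offset": [0.5,0,-0.85],"rotation": [0,0,0],"claw": 0.6},{"offset": [0.5,0,-0.85],"rotation": [0,0,0],"claw": 0.6},{"offset": [0.5,0,-0.85],"rotation": [0,0,0],"claw": 0.6}]}}

```text
clock: 8.7
tcp_pos: [0.5535, -0.2292, 0.3904]
orientation: [2.213, 2.223, 0.008]
contact_force: [0.7, -0.3, 0.5]
grip_width: 0.0516
gripper_force: 0.0
```

Emit:
{"api": "drive_tool", "payload": {"rows": [{"offset": [1,-0.2,0],"rotation": [0,0,0],"claw": 0.6},{"offset": [1,-0.2,0],"rotation": [0,0,0],"claw": 0.6},{"offset": [1,-0.2,0],"rotation": [0,0,0],"claw": 0.6},{"offset": [1,-0.2,0],"rotation": [0,0,0],"claw": 0.6},{"offset": [1,-0.2,0],"rotation": [0,0,0],"claw": 0.6}]}}

```text
clock: 9.12
tcp_pos: [0.5201, -0.0745, 0.3844]
orientation: [-2.207, -2.23, 0.0]
contact_force: [0.7, 0.6, -0.5]
grip_width: 0.0515
gripper_force: 0.0
```

Emit:
{"api": "drive_tool", "payload": {"rows": [{"offset": [1,-0.3,0],"rotation": [0,0,0],"claw": 0.6},{"offset": [1,-0.3,0],"rotation": [0,0,0],"claw": 0.6},{"offset": [1,-0.3,0],"rotation": [0,0,0],"claw": 0.6},{"offset": [1,-0.3,0],"rotation": [0,0,0],"claw": 0.6},{"offset": [1,-0.3,0],"rotation": [0,0,0],"claw": 0.6}]}}

```text
clock: 9.53
tcp_pos: [0.4738, 0.0751, 0.3845]
orientation: [-2.208, -2.231, 0.002]
contact_force: [0.8, -0.3, -0.3]
grip_width: 0.0511
gripper_force: 0.0
```

Emit:
{"api": "drive_tool", "payload": {"rows": [{"offset": [0.8,-0.2,0],"rotation": [0,0,0],"claw": 0.6},{"offset": [0.8,-0.2,0],"rotation": [0,0,0],"claw": 0.6},{"offset": [0.8,-0.2,0],"rotation": [0,0,0],"claw": 0.6},{"offset": [0.8,-0.2,0],"rotation": [0,0,0],"claw": 0.6},{"offset": [0.8,-0.2,0],"rotation": [0,0,0],"claw": 0.6}]}}

```text
clock: 9.95
tcp_pos: [0.4452, 0.1899, 0.3845]
orientation: [-2.216, -2.227, 0.004]
contact_force: [0.7, -0.5, -0.1]
grip_width: 0.0511
gripper_force: 0.0
```

```bash
cat >> h.py <<'E'
h=np.array([.985,-.172,0]);h/=np.linalg.norm(h);kz=np.array([0,0,1.])
u=(kz-h)/np.sqrt(2);zt=(kz+h)/np.sqrt(2)
ty=np.array([-h[1],h[0],0]);Rg=Ro.from_matrix(np.c_[np.cross(ty,-u),ty,-u])
E
python3 - <<'E'
from h import *
from bench import *
o=get_obs();print(o["tcp_pos"],o["joints"],o["grip_width"])
E_=np.array([.4895,.192,.162]);print(rel(o,E_+.06*u,Rg))
w=grab_frame("wrist");pickle.dump(w,open("w3.pkl","wb"));save("w3",w)
f=grab_frame("top");pickle.dump(f,open("t3.pkl","wb"))
im=np.zeros((600,800,3),np.uint8);im[:360,:480]=cv2.resize(w["frame"],(480,360))
im[:320,480:]=cv2.resize(f["frame"][165:265,370:470],(320,320),interpolation=cv2.INTER_CUBIC)
cv2.imwrite("pics/m3.png",im[:,:,::-1])
E
```

```text
[0.44515978 0.18992094 0.38452071] [-0.87658838  0.02588171  0.35595802  1.79772358 -0.008621    1.32215626
 -0.5134306 ] 0.05109785519425053
(array([0.065, 0.02 , 1.2  ]), array([-0.274, -0.326, -0.657]))
```

View pics/m3.png

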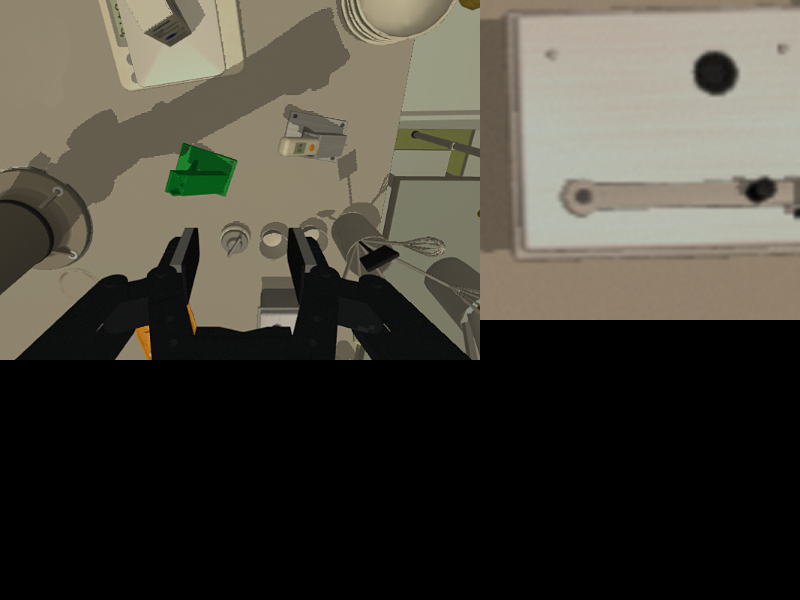

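The top crop shows the bar lying straight from pivot to catch, so it is latched. The wrist view shows the white handle at full-frame about (373–425,180–213), with its free end on the left at about (374,198).

```bash
python3 - <<'E'
from h import *
np.set_printoptions(precision=4,suppress=True)
for nm,(x0,x1,y0,y1) in(("w3",(360,435,170,225)),("t3",(190,250,170,250)),("top",(190,250,170,250))):
    w=load(nm);Q=cloud(w);F=w["frame"].astype(int)
    m=np.zeros((480,640),bool);m[y0:y1,x0:x1]=1
    m&=(F[...,0]>(150 if nm=="w3" else 125))&(Q[...,2]>.095)&(Q[...,2]<.2)&(w["z_map"]>0)&(Q[...,0]<.56)
    q=Q[m]
    a=q@u; b=q@ty; c=q@zt
    print(nm,len(q),"u",np.percentile(a,[0,2,98,100]),"y",np.percentile(b,[0,3,50,97,100]),"z",np.percentile(c,[1,10,50,90,99]))
    up=c>np.percentile(c,50)-.004
    print("  face only y",np.percentile(b[up],[2,50,98]),"slope y/u",np.polyfit(a[up],b[up],1),"slope z/u",np.polyfit(a[up],c[up],1))
    print("  face points plane c-bias", c[up].mean())
    tb=Q[(w["z_map"]>0)&(abs(Q[...,0]-.45)<.03)&(abs(Q[...,1]-.1)<.03)];print("  table z",np.median(tb[:,2]) if len(tb) else None)
# prior E in these coords
E_=np.array([.4895,.192,.162]);print(E_@u,E_@ty,E_@zt+.008)
E
```

```text
w3 455 u [-0.28   -0.269  -0.204  -0.2032] y [0.271  0.2721 0.2811 0.2907 0.2926] z [0.4343 0.4377 0.4443 0.4461 0.4481]
  face only y [0.2718 0.2811 0.2913] slope y/u [0.0217 0.2861] slope z/u [-0.0571  0.4317]
  face points plane c-bias 0.44453368355916434
  table z -0.0005648475817481291
t3 310 u [-0.2923 -0.2841 -0.2049 -0.2042] y [0.2613 0.267  0.2774 0.2898 0.2971] z [0.4337 0.4401 0.4467 0.4491 0.4505]
  face only y [0.267  0.2772 0.2902] slope y/u [0.0213 0.2829] slope z/u [-0.0307  0.4395]
  face points plane c-bias 0.4470320513277168
  table z 0.0058175866701537515
top 242 u [-0.2851 -0.2823 -0.2052 -0.2034] y [0.2664 0.2679 0.2764 0.2886 0.2903] z [0.4348 0.4402 0.447  0.4492 0.4513]
  face only y [0.2677 0.276  0.2878] slope y/u [0.0109 0.2793] slope z/u [-0.0325  0.4395]
  face points plane c-bias 0.44728710737693766
  table z 0.000339199382311417
-0.20306437870151084 0.27334010522663327 0.4401669758059522
```

```bash
cat >> h.py <<'E'
E_=-.2035*u+.2795*ty+.4365*zt
E
python3 - <<'E'
from h import *
from bench import *
o=get_obs();print(E_,E_-.198*u,rel(o,E_+.07*u,Rg))
E
```

```text
[0.49388128 0.19748805 0.16475588] [0.63180149 0.17340452 0.02474874] (array([ 0.128, -0.007,  1.138]), array([-0.275, -0.325, -0.66 ]))
```

Emit:
{"api": "drive_tool", "payload": {"rows": [{"offset": [0.13,0,0.6],"rotation": [-0.275,-0.325,-0.66],"claw": 0.6},{"offset": [0.13,0,0.6],"rotation": [-0.275,-0.325,-0.66],"claw": 0.6},{"offset": [0.13,0,0.6],"rotation": [-0.275,-0.325,-0.66],"claw": 0.6},{"offset": [0.13,0,0.6],"rotation": [-0.275,-0.325,-0.66],"claw": 0.6},{"offset": [0.13,0,0.6],"rotation": [-0.275,-0.325,-0.66],"claw": 0.6},{"offset": [0.13,0,0.6],"rotation": [-0.275,-0.325,-0.66],"claw": 0.6},{"offset": [0.13,0,0.6],"rotation": [-0.275,-0.325,-0.66],"claw": 0.6},{"offset": [0.13,0,0.6],"rotation": [-0.275,-0.325,-0.66],"claw": 0.6},{"offset": [0.13,0,0.6],"rotation": [-0.275,-0.325,-0.66],"claw": 0.6},{"offset": [0.13,0,0.6],"rotation": [-0.275,-0.325,-0.66],"claw": 0.6},{"offset": [0.13,0,0.6],"rotation": [-0.275,-0.325,-0.66],"claw": 0.6},{"offset": [0.13,0,0.6],"rotation": [-0.275,-0.325,-0.66],"claw": 0.6},{"offset": [0.13,0,0.6],"rotation": [-0.275,-0.325,-0.66],"claw": 0.6},{"offset": [0.13,0,0.6],"rotation": [-0.275,-0.325,-0.66],"claw": 0.6},{"offset": [0.13,0,0.6],"rotation": [-0.275,-0.325,-0.66],"claw": 0.6},{"offset": [0.13,0,0.6],"rotation": [-0.275,-0.325,-0.66],"claw": 0.6}]}}

```text
clock: 11.38
tcp_pos: [0.4467, 0.2075, 0.2962]
orientation: [0.208, 2.348, -0.081]
contact_force: [-0.1, 0.0, -0.2]
grip_width: 0.0506
gripper_force: 0.0
```

```bash
python3 - <<'E'
from h import *
from bench import *
o=get_obs();print(o["joints"],o["tcp_pos"],rel(o,E_+.07*u,Rg),rel(o,E_-.045*u,Rg))
E
```

```text
[-1.12216274 -0.08216472  0.08251497  2.33994307  1.04764432  0.8790287
 -0.34933169] [0.44669619 0.20746468 0.2962119 ] (array([ 0.393, -0.014,  0.38 ]), array([ 0.001,  0.   , -0.002])) (array([ 0.393, -0.014,  1.147]), array([ 0.001,  0.   , -0.002]))
```

Emit:
{"api": "drive_tool", "payload": {"rows": [{"offset": [0.39,-0.01,0.38],"rotation": [0,0,0],"claw": 0.6},{"offset": [0.39,-0.01,0.38],"rotation": [0,0,0],"claw": 0.6},{"offset": [0.39,-0.01,0.38],"rotation": [0,0,0],"claw": 0.6},{"offset": [0.39,-0.01,0.38],"rotation": [0,0,0],"claw": 0.6},{"offset": [0.39,-0.01,0.38],"rotation": [0,0,0],"claw": 0.6}]}}

```text
clock: 11.8
tcp_pos: [0.4454, 0.2067, 0.2153]
orientation: [0.204, 2.347, -0.082]
contact_force: [0.7, -0.1, -0.5]
grip_width: 0.0513
gripper_force: 0.0
```

```bash
python3 - <<'E'
from h import *
from bench import *
o=get_obs();print(o["joints"],o["tcp_pos"],rel(o,E_-.045*u,Rg))
w=grab_frame("wrist");t=grab_frame("scene");pickle.dump(w,open("w4.pkl","wb"))
im=np.zeros((600,800,3),np.uint8);im[:480,:480]=w["frame"][:,80:560]
im[:320,480:]=cv2.resize(t["frame"][150:250,200:300],(320,320),interpolation=cv2.INTER_CUBIC)
print(proj(w,[E_,E_-.045*u,E_-.045*u+.013*ty,E_-.045*u-.013*ty])-[80,0],(proj(t,[E_,E_-.045*u,o["tcp_pos"]])-[200,150])*3.2+[480,0])
cv2.imwrite("pics/m4.png",im[:,:,::-1])
E
```

```text
[-1.08206644  0.077436    0.04593377  2.43313683  1.25667062  0.76661331
 -0.65653646] [0.44537094 0.20666056 0.21528571] (array([ 0.007, -0.006,  0.771]), array([ 0.001,  0.001, -0.001]))
[[241.57889996 258.28872203]
 [241.88617759 235.68687401]
 [259.4868458  235.65656814]
 [224.28479456 235.71749137]] [[593.32874658  88.99124108]
 [634.39569729 112.57453371]
 [524.30830205  47.88262885]]
```

View pics/m4.png

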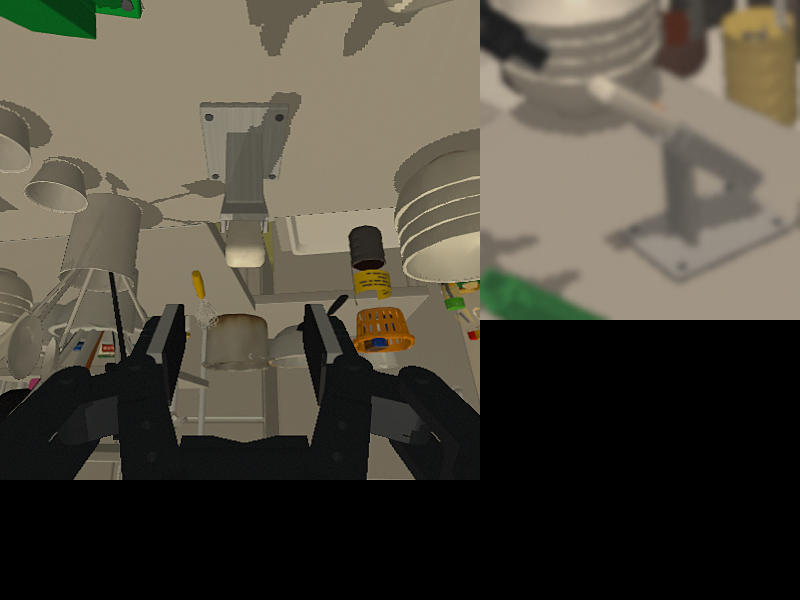

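The wrist view shows the handle end at about (245,256) in the crop, with the fingers' mid-line at about x=245, so it is aligned. In the scene crop the handle end at about (600,88) is on the tool axis.

Emit:
{"api": "drive_tool", "payload": {"rows": [{"offset": [0,0,0.2],"rotation": [0,0,0],"claw": 0.6},{"offset": [0,0,0.4],"rotation": [0,0,0],"claw": 0.6},{"offset": [0,0,0.55],"rotation": [0,0,0],"claw": 0.6},{"offset": [0,0,0.67],"rotation": [0,0,0],"claw": 0.6},{"offset": [0,0,0.77],"rotation": [0,0,0],"claw": 0.6},{"offset": [0,0,0.77],"rotation": [0,0,0],"claw": 0.6},{"offset": [0,0,0.77],"rotation": [0,0,0],"claw": 0.6}]}}

```text
clock: 12.48
tcp_pos: [0.5258, 0.1932, 0.1338]
orientation: [0.204, 2.346, -0.08]
contact_force: [-0.3, 0.5, 0.2]
grip_width: 0.0513
gripper_force: 0.0
```

Emit:
{"api": "drive_tool", "payload": {"rows": [{"offset": [0,0,0],"rotation": [0,0,0],"claw": 0.4},{"offset": [0,0,0],"rotation": [0,0,0],"claw": 0.3},{"offset": [0,0,0],"rotation": [0,0,0],"claw": 0.2},{"offset": [0,0,0],"rotation": [0,0,0],"claw": 0.1},{"offset": [0,0,0],"rotation": [0,0,0],"claw": 0},{"offset": [0,0,0],"rotation": [0,0,0],"claw": 0},{"offset": [0,0,0],"rotation": [0,0,0],"claw": 0},{"offset": [0,0,0],"rotation": [0,0,0],"claw": 0}], "force": 40}}

```text
clock: 13.15
tcp_pos: [0.5255, 0.1941, 0.1334]
orientation: [0.202, 2.346, -0.079]
contact_force: [-4.8, 0.9, 8.0]
grip_width: 0.0252
gripper_force: 41.5
```

Emit:
{"api": "drive_tool", "payload": {"rows": [{"offset": [0,0,-0.03],"rotation": [0,0,0],"claw": 0},{"offset": [0,0,-0.08],"rotation": [0,0,0],"claw": 0},{"offset": [0,0,-0.14],"rotation": [0,0,0],"claw": 0},{"offset": [0,0,-0.2],"rotation": [0,0,0],"claw": 0},{"offset": [0,0,-0.2],"rotation": [0,0,0],"claw": 0}]}}

```text
clock: 13.57
tcp_pos: [0.5034, 0.1973, 0.1542]
orientation: [0.202, 2.348, -0.079]
contact_force: [-0.5, 0.2, -0.5]
grip_width: 0.0251
gripper_force: 40.7
```

Emit:
{"api": "drive_tool", "payload": {"rows": [{"offset": [0,0,-0.1],"rotation": [0,0,0],"claw": 0},{"offset": [0,0,-0.2],"rotation": [0,0,0],"claw": 0},{"offset": [0,0,-0.3],"rotation": [0,0,0],"claw": 0},{"offset": [0,0,-0.4],"rotation": [0,0,0],"claw": 0},{"offset": [0,0,-0.5],"rotation": [0,0,0],"claw": 0},{"offset": [0,0,-0.55],"rotation": [0,0,0],"claw": 0},{"offset": [0,0,-0.55],"rotation": [0,0,0],"claw": 0},{"offset": [0,0,-0.55],"rotation": [0,0,0],"claw": 0}]}}

```text
clock: 14.23
tcp_pos: [0.4469, 0.2067, 0.2119]
orientation: [0.203, 2.348, -0.08]
contact_force: [0.4, -0.7, -0.1]
grip_width: 0.0254
gripper_force: 40.7
```

```bash
python3 - <<'E'
from h import *
from bench import *
o=get_obs();print(o["joints"],o["tcp_pos"],o["contact_force"])
w=grab_frame("wrist");t=grab_frame("scene")
im=np.zeros((400,800,3),np.uint8);im[:360,:480]=cv2.resize(w["frame"],(480,360))
im[:320,480:]=cv2.resize(t["frame"][140:260,190:310],(320,320),interpolation=cv2.INTER_CUBIC)
cv2.imwrite("pics/m5.png",im[:,:,::-1])
E
```

```text
[-1.00244899  0.08874165 -0.03195906  2.43076464  1.2733148   0.76548173
 -0.67114162] [0.4468533  0.20674856 0.21191384] [ 0.42186612 -0.71382338 -0.12203803]
```

View pics/m5.png

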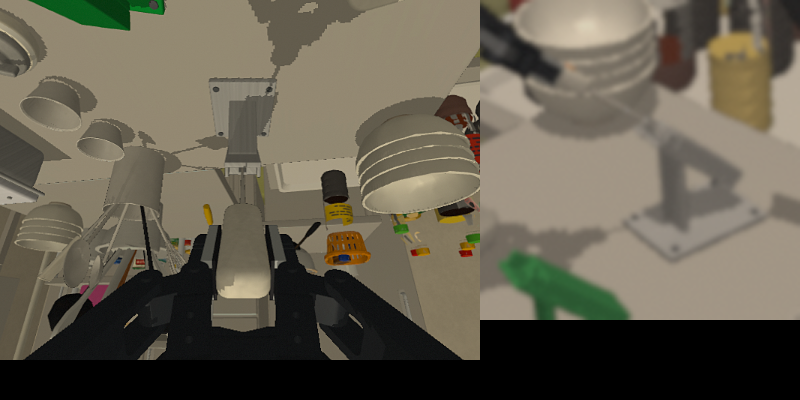

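The thermometer is in the gripper and drawn about 111 mm, with the probe clear of the channel: its tip is near the mouth, at about (655,125) in the scene crop. Next I lift straight up.

Emit:
{"api": "drive_tool", "payload": {"rows": [{"offset": [-0.1,0,-0.1],"rotation": [0,0,0],"claw": 0},{"offset": [-0.2,0,-0.2],"rotation": [0,0,0],"claw": 0},{"offset": [-0.3,0,-0.3],"rotation": [0,0,0],"claw": 0},{"offset": [-0.4,0,-0.4],"rotation": [0,0,0],"claw": 0},{"offset": [-0.5,0,-0.5],"rotation": [0,0,0],"claw": 0},{"offset": [-0.6,0,-0.6],"rotation": [0,0,0],"claw": 0},{"offset": [-0.65,0,-0.65],"rotation": [0,0,0],"claw": 0},{"offset": [-0.65,0,-0.65],"rotation": [0,0,0],"claw": 0}]}}

```text
clock: 15.0
tcp_pos: [0.4476, 0.2069, 0.3519]
orientation: [0.205, 2.345, -0.078]
contact_force: [-0.2, 0.6, -0.8]
grip_width: 0.025
gripper_force: 40.4
```

```bash
python3 - <<'E'
from h import *
from bench import *
o=get_obs();print(o["joints"],o["tcp_pos"],o["contact_force"])
R0=Ro.from_matrix([[0,1,0],[1,0,0],[0,0,-1]])
Rd=Ro.from_matrix(np.c_[np.cross(ty,-kz),ty,-kz]);yaw=lambda d:Ro.from_rotvec([0,0,np.radians(d)])
for d in (0,-30,-60,-80): print(d,rel(o,[.45,.2,.37],yaw(d)*Rd))
E
```

```text
[-1.00024202 -0.15388139 -0.02847004  2.25839264  0.94275203  0.94674084
 -0.17709366] [0.44758374 0.20689904 0.35191475] [-0.18282505  0.59334225 -0.7625705 ]
0 (array([-0.102, -0.042, -0.068]), array([ 0.003,  0.394, -0.001]))
-30 (array([-0.102, -0.042, -0.068]), array([0.106, 0.384, 0.247]))
-60 (array([-0.102, -0.042, -0.068]), array([0.209, 0.355, 0.494]))
-80 (array([-0.102, -0.042, -0.068]), array([0.277, 0.325, 0.658]))
```

Emit:
{"api": "drive_tool", "payload": {"rows": [{"offset": [0,0,0],"rotation": [0,0.06,0],"claw": 0},{"offset": [0,0,0],"rotation": [0,0.12,0],"claw": 0},{"offset": [0,0,0],"rotation": [0,0.18,0],"claw": 0},{"offset": [0,0,0],"rotation": [0,0.24,0],"claw": 0},{"offset": [0,0,0],"rotation": [0,0.3,0],"claw": 0},{"offset": [0,0,0],"rotation": [0,0.35,0],"claw": 0},{"offset": [0,0,0],"rotation": [0,0.394,0],"claw": 0},{"offset": [0,0,0],"rotation": [0,0.394,0],"claw": 0},{"offset": [0,0,0],"rotation": [0,0.394,0],"claw": 0}]}}

```text
clock: 15.75
tcp_pos: [0.4473, 0.2052, 0.3478]
orientation: [-0.274, -3.128, 0.003]
contact_force: [-0.3, 0.2, -0.5]
grip_width: 0.0252
gripper_force: 40.4
```

Emit:
{"api": "drive_tool", "payload": {"rows": [{"offset": [-0.05,-0.1,0],"rotation": [0,0,0.06],"claw": 0},{"offset": [-0.1,-0.2,0],"rotation": [0,0,0.12],"claw": 0},{"offset": [-0.15,-0.3,0],"rotation": [0,0,0.18],"claw": 0},{"offset": [-0.2,-0.4,0],"rotation": [0,0,0.24],"claw": 0},{"offset": [-0.2,-0.5,0],"rotation": [0,0,0.3],"claw": 0},{"offset": [-0.2,-0.6,0],"rotation": [0,0,0.36],"claw": 0},{"offset": [-0.2,-0.7,0],"rotation": [0,0,0.42],"claw": 0},{"offset": [-0.2,-0.8,0],"rotation": [0,0,0.48],"claw": 0},{"offset": [-0.2,-0.9,0],"rotation": [0,0,0.54],"claw": 0},{"offset": [-0.2,-0.95,0],"rotation": [0,0,0.6],"claw": 0},{"offset": [-0.2,-1,0],"rotation": [0,0,0.65],"claw": 0},{"offset": [-0.2,-1,0],"rotation": [0,0,0.698],"claw": 0},{"offset": [-0.2,-1,0],"rotation": [0,0,0.698],"claw": 0},{"offset": [-0.2,-1,0],"rotation": [0,0,0.698],"claw": 0}]}}

```text
clock: 16.92
tcp_pos: [0.4497, 0.0539, 0.3488]
orientation: [-2.212, -2.229, -0.001]
contact_force: [0.4, 0.0, 0.2]
grip_width: 0.0252
gripper_force: 40.4
```

```bash
python3 - <<'E'
from h import *
from bench import *
np.set_printoptions(precision=4,suppress=True)
o=get_obs();print(o["joints"],o["tcp_pos"],o["contact_force"],o["grip_width"])
R=Ro.from_rotvec(o["orientation"]).as_matrix();print(R)
for n in("scene","top"):
    f=grab_frame(n);pickle.dump(f,open(n+"5.pkl","wb"));Q=cloud(f);F=f["frame"].astype(int)
    p=proj(f,[o["tcp_pos"],o["tcp_pos"]+.153*R[:,2]]);print(n,p)
    m=(f["z_map"]>0)&(np.linalg.norm(Q[...,:2]-o["tcp_pos"][:2],axis=2)<.03)&(Q[...,2]<o["tcp_pos"][2]-.005)&(Q[...,2]>.12)
    q=Q[m];print(len(q))
    for a in np.arange(.14,.35,.02):
        k=q[abs(q[:,2]-a)<.01]
        if len(k): print(round(a,2),len(k),k.mean(0)-o["tcp_pos"])
E
```

```text
[-0.7644 -0.0283  0.5054  1.9239  0.0126  1.2428 -0.2556] [0.4497 0.0539 0.3488] [0.3527 0.0228 0.1966] 0.025214454284357073
[[-0.0075  1.     -0.0008]
 [ 1.      0.0075  0.0017]
 [ 0.0017 -0.0008 -1.    ]]
scene [[262.551  126.4035]
 [266.8654 196.2073]]
311
0.2 10 [-0.0013 -0.0041 -0.1457]
0.22 17 [-0.0008 -0.0039 -0.1289]
0.24 11 [-0.0007 -0.0036 -0.1079]
0.26 19 [-0.0009 -0.0043 -0.089 ]
0.28 20 [-0.0011 -0.004  -0.0693]
0.3 23 [-0.0013 -0.0047 -0.0486]
0.32 119 [-0.0047 -0.0086 -0.0279]
0.34 92 [-0.0054 -0.0085 -0.0119]
top [[264.3719 249.779 ]
 [273.0189 256.7452]]
0
```

Emit:
{"api": "drive_tool", "payload": {"rows": [{"offset": [-0.2,0.03,0],"rotation": [0,0,0],"claw": 0},{"offset": [-0.4,0.06,0],"rotation": [0,0,0],"claw": 0},{"offset": [-0.6,0.09,0],"rotation": [0,0,0],"claw": 0},{"offset": [-0.8,0.12,0],"rotation": [0,0,0],"claw": 0},{"offset": [-1,0.14,0],"rotation": [0,0,0],"claw": 0},{"offset": [-1,0.14,0],"rotation": [0,0,0],"claw": 0}]}}

```text
clock: 17.52
tcp_pos: [0.4718, -0.1025, 0.3493]
orientation: [2.224, 2.219, -0.0]
contact_force: [-0.2, -0.1, -0.0]
grip_width: 0.0251
gripper_force: 40.4
```

Emit:
{"api": "drive_tool", "payload": {"rows": [{"offset": [-0.2,0.08,0],"rotation": [0,0,0],"claw": 0},{"offset": [-0.4,0.18,0],"rotation": [0,0,0],"claw": 0},{"offset": [-0.6,0.3,0],"rotation": [0,0,0],"claw": 0},{"offset": [-0.8,0.45,0],"rotation": [0,0,0],"claw": 0},{"offset": [-1,0.6,0],"rotation": [0,0,0],"claw": 0},{"offset": [-1,0.6,0],"rotation": [0,0,0],"claw": 0}]}}

```text
clock: 18.02
tcp_pos: [0.5646, -0.251, 0.3466]
orientation: [-2.22, -2.223, 0.007]
contact_force: [-1.1, -0.5, -0.1]
grip_width: 0.0253
gripper_force: 40.4
```

Emit:
{"api": "drive_tool", "payload": {"rows": [{"offset": [-0.14,0.11,0],"rotation": [0,0,0],"claw": 0},{"offset": [-0.28,0.22,0],"rotation": [0,0,0],"claw": 0},{"offset": [-0.28,0.22,0.15],"rotation": [0,0,0],"claw": 0},{"offset": [-0.28,0.22,0.3],"rotation": [0,0,0],"claw": 0},{"offset": [-0.28,0.22,0.42],"rotation": [0,0,0],"claw": 0},{"offset": [-0.28,0.22,0.42],"rotation": [0,0,0],"claw": 0},{"offset": [-0.28,0.22,0.42],"rotation": [0,0,0],"claw": 0}]}}

```text
clock: 18.6
tcp_pos: [0.5957, -0.2868, 0.2846]
orientation: [-2.212, -2.224, -0.0]
contact_force: [-0.1, 0.4, -0.7]
grip_width: 0.025
gripper_force: 40.4
```

```bash
cat > m.py <<'E'
from h import *
from bench import *
np.set_printoptions(precision=4,suppress=True)
o=get_obs();print(o["joints"],o["tcp_pos"],o["contact_force"],o["grip_width"],abs(o["qvel"]).max())
R=Ro.from_rotvec(o["orientation"]).as_matrix();print("tool z",R[:,2])
T=o["tcp_pos"]
for n in("scene","top","wrist"):
    f=grab_frame(n);pickle.dump(f,open(n+"6.pkl","wb"));Q=cloud(f);F=f["frame"].astype(int)
    m=(f["z_map"]>0)&(np.linalg.norm(Q[...,:2]-T[:2],axis=2)<.03)&(Q[...,2]<T[2]-.04)&(Q[...,2]>.11)
    q=Q[m];print(n,"probe pts",len(q), q[:,2].min() if len(q) else None, q.mean(0) if len(q) else None)
    if len(q)>20: print(" fit x,y per z",np.polyfit(q[:,2],q[:,0],1)[0],np.polyfit(q[:,2],q[:,1],1)[0])
    m2=(f["z_map"]>0)&(F.max(2)<50)&(np.linalg.norm(Q[...,:2]-[.595,-.289],axis=2)<.025)&(Q[...,2]<.105)&(Q[...,2]>.07)
    if m2.sum()>15:
        uv=np.argwhere(m2)[:,::-1];w=cv2.minEnclosingCircle(uv.astype(np.float32))
        c=(uv.min(0)+uv.max(0))/2.
        print(" port px",len(uv),uv.min(0),uv.max(0),"ctr on .094",onplane(f,c,.094),"depth ctr",(Q[m2].min(0)+Q[m2].max(0))/2,np.ptp(Q[m2],axis=0))
E
python3 m.py
```

```text
[-0.1569  0.4999  0.7554  1.5622 -0.3578  1.2269  0.6661] [ 0.5957 -0.2868  0.2846] [-0.1241  0.4311 -0.678 ] 0.02495823800069419 0.04196164839320231
tool z [-0.0032  0.0032 -1.    ]
scene probe pts 101 0.13180848657396826 [ 0.5934 -0.2889  0.1925]
 fit x,y per z -0.007847351856392301 -0.01863421794463919
 port px 48 [442 267] [451 272] ctr on .094 [[ 0.5948 -0.2878  0.094 ]] depth ctr [ 0.5931 -0.2898  0.0947] [0.0225 0.0184 0.008 ]
top probe pts 0 None None
wrist probe pts 257 0.13142180156372685 [ 0.5951 -0.2876  0.1952]
 fit x,y per z 0.006267807658035456 0.007436930439814094
 port px 648 [308 196] [336 224] ctr on .094 [[ 0.5942 -0.2861  0.094 ]] depth ctr [ 0.5943 -0.2867  0.0918] [0.0264 0.0268 0.0074]
```

```bash
cat > l.py <<'E'
from h import *
from bench import *
np.set_printoptions(precision=4,suppress=True)
o=get_obs();T=o["tcp_pos"];print(T,abs(o["qvel"]).max(),o["orientation"])
out=[];rhs=[]
for n in("scene","wrist"):
    f=grab_frame(n);pickle.dump(f,open(n+"6.pkl","wb"));Q=cloud(f);F=f["frame"].astype(int)
    near=(f["z_map"]>0)&(np.linalg.norm(Q[...,:2]-T[:2],axis=2)<.03)
    m=near&(Q[...,2]<.20)&(Q[...,2]>.115)
    m2=near&(F.max(2)<50)&(Q[...,2]<.105)&(Q[...,2]>.07)
    a=np.argwhere(m)[:,::-1];b=np.argwhere(m2)[:,::-1]
    rows=np.unique(a[:,1]);cen=np.array([[a[a[:,1]==r,0].mean(),r] for r in rows])
    pc=(b.min(0)+b.max(0))/2.
    ln=np.polyfit(cen[:,1],cen[:,0],1);tiprow=cen[-1,1] if n=="scene" else cen[np.argmin([abs(Q[int(r),int(round(c)),2]-.132) for c,r in cen]),1]
    tip=[np.polyval(ln,tiprow),tiprow]
    C,d=rays(f,[tip,pc]);
    A=onplane(f,[tip],.1315)[0];B=onplane(f,[pc],.094)[0]
    hd=T[:2]-C[:2];hd/=np.linalg.norm(hd);lat=np.array([hd[1],-hd[0]])
    print(n,"tip",tip,"port",pc,"A",A,"B",B,"lateral err",lat,(A-B)[:2]@lat,"full err",(A-B)[:2])
    out.append(lat);rhs.append((A-B)[:2]@lat)
print("tip-port from laterals",np.linalg.solve(out,rhs))
E
python3 l.py
```

```text
[ 0.5965 -0.288   0.2871] 0.0029016049025563113 [-2.2162 -2.2263 -0.0032]
scene tip [np.float64(449.92733990147775), np.float64(254.0)] port [446.5 269.5] A [ 0.5973 -0.2879  0.1315] B [ 0.5948 -0.2878  0.094 ] lateral err [ 0.3889 -0.9213] 0.0011240572257348968 full err [ 0.0025 -0.0002]
wrist tip [np.float64(322.4732862903227), np.float64(222.0)] port [322. 210.] A [ 0.595  -0.2874  0.1315] B [ 0.5944 -0.2864  0.094 ] lateral err [-0.9999 -0.0132] -0.000514408525563996 full err [ 0.0005 -0.001 ]
tip-port from laterals [ 0.0005 -0.001 ]
```

Emit:
{"api": "drive_tool", "payload": {"rows": [{"offset": [0.005,-0.005,0.02],"rotation": [0,0,0],"claw": 0},{"offset": [0.005,-0.005,0.04],"rotation": [0,0,0],"claw": 0},{"offset": [0.005,-0.005,0.04],"rotation": [0,0,0],"claw": 0},{"offset": [0.005,-0.005,0.04],"rotation": [0,0,0],"claw": 0},{"offset": [0.005,-0.005,0.04],"rotation": [0,0,0],"claw": 0},{"offset": [0.005,-0.005,0.04],"rotation": [0,0,0],"claw": 0},{"offset": [0.005,-0.005,0.04],"rotation": [0,0,0],"claw": 0},{"offset": [0.005,-0.005,0.04],"rotation": [0,0,0],"claw": 0},{"offset": [0.005,-0.005,0.04],"rotation": [0,0,0],"claw": 0},{"offset": [0.005,-0.005,0.04],"rotation": [0,0,0],"claw": 0},{"offset": [0.005,-0.005,0.04],"rotation": [0,0,0],"claw": 0},{"offset": [0.005,-0.005,0.04],"rotation": [0,0,0],"claw": 0}]}}

```text
clock: 19.85
tcp_pos: [0.595, -0.2871, 0.2795]
orientation: [-2.216, -2.224, -0.002]
contact_force: [0.2, 0.7, -0.1]
grip_width: 0.025
gripper_force: 40.4
```

```bash
python3 l.py; python3 - <<'E'
from h import *
s=load("scene6");w=load("wrist6");im=np.zeros((480,800,3),np.uint8)
im[:,:440]=cv2.resize(s["frame"][190:310,370:480],(440,480),interpolation=cv2.INTER_CUBIC)
im[:300,440:]=cv2.resize(w["frame"][60:360,140:500],(360,300))
cv2.imwrite("pics/fin.png",im[:,:,::-1])
E
```

```text
[ 0.595  -0.2871  0.2795] 0.002036082240937901 [-2.2157 -2.2237 -0.002 ]
scene tip [np.float64(448.70215053763434), np.float64(256.0)] port [446.5 269.5] A [ 0.5903 -0.2892  0.1315] B [ 0.5948 -0.2878  0.094 ] lateral err [ 0.3904 -0.9206] -0.0004850168623751444 full err [-0.0046 -0.0014]
wrist tip [np.float64(322.50890756302505), np.float64(224.0)] port [324. 213.] A [ 0.5932 -0.2858  0.1315] B [ 0.5944 -0.2861  0.094 ] lateral err [-1.     -0.0081] 0.0011994156687433098 full err [-0.0012  0.0004]
tip-port from laterals [-0.0012  0.    ]
```

View pics/fin.png

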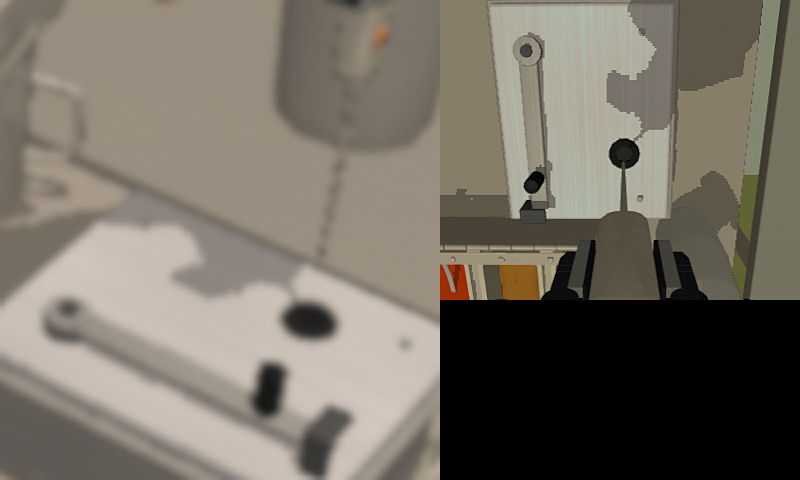

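The final view shows the bar in its catch (scene crop around (320,440)). The probe tip is at about (321,262), above the port at (309,320), and in the wrist view it is lined up over the port at (624,153). I'll do a last tilt check and hand in if it's fine.

```bash
python3 - <<'E'
from h import *
from bench import *
o=get_obs();T=o["tcp_pos"];ok=True
for n in("scene","wrist"):
    f=load(n+"6");Q=cloud(f)
    a=np.argwhere((f["z_map"]>0)&(np.linalg.norm(Q[...,:2]-T[:2],axis=2)<.03)&(Q[...,2]<.22)&(Q[...,2]>.115))[:,::-1]
    c=np.array([[a[a[:,1]==r,0].mean(),r] for r in np.unique(a[:,1])])
    v=proj(f,[[T[0],T[1],.13],[T[0],T[1],.2]]);s=np.polyfit(c[:,1],c[:,0],1)[0];e=(v[0,0]-v[1,0])/(v[0,1]-v[1,1])
    print(n,"slope seen",s,"vertical",e);ok&=abs(s-e)<.06
if ok: print(hand_in())
E
```

```text
scene slope seen -0.20131578947368417 vertical -0.1793633362751221
wrist slope seen 0.022551135779628053 vertical 0.004618564721087522
the job is handed in; nothing more can be done
None
```

The job is handed in: the latch bar is fully home in its catch, and the thermometer is held upright and still about 3 cm above the port, its tip within about 1 mm of centre by camera and its tilt about 1°.

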